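# Unhook the T-hook from its lashing plate and box both

### The arm

A 6-joint arm with a two-finger parallel gripper is mounted at the origin on a cart in front of the work surface, level with it; the furniture and walls round the work are solid. World frame = base frame: x ahead of the robot, y to its left, z up, the work surface at z = 0. Lengths are in m, angles in rad, forces in N, time in s.
With the tool pointing down it reaches from about 0.375 to 0.9 m from the base axis. Payload 3.1 kg.
Tool frame: the origin (TCP) lies on the centre line of the jaws, within the pads' length; the fingertips stand robot.tcp_to_tips ahead of it and the grasp point (between the pads) lies 3 mm ahead of it (robot.tcp_to_tips is the distance from the TCP to the fingertips, in m); z points along the fingers, y is the line along which they close (so a half turn about z gives the same grasp; the last joint's range is limited). The gripper opens to 87 mm and grips with 3 to 60 N. Pads are 19 mm wide; open, the fingers measure 117 mm over their backs; the gripper's body (75 mm by 190 mm) begins 51 mm behind the grasp point.
Start: joints at [1.028, 0.527, 1.433, -0, 1.181, -0.178], TCP at [0.223, 0.584, 0.245] pointing down, gripper open.
Joint ranges: [-3.08, 3.08], [-0.75, 2.2], [0.22, 2.44], [-1.43, 4.57], [0, 2.65], [-2.85, 2.85]. Speed limits (rad/s): [2.79, 2.79, 3.14, 3.14, 3.14, 3.14].

### API

Orientations are given as a unit quaternion [x, y, z, w].
In Python, from rig import robot gives the robot as it stands. The module is installed in compiled form; this text tells all that it offers.
- The arm moves only by the shell command python3 -m jog 'ROWS' [FORCE]. ROWS is JSON, one flat list of numbers, 5 for each row, row after row: the finger opening in m, from 0 to 0.087, then the shift along the tool's x, y, z in m, then the turn about the tool's z in units of 10 degrees (1.0 is 10 degrees). In form: [claw, x, y, z, roll, claw, x, y, z, roll, ...]. A call has 1 to 20 rows; each row shifts and turns the commanded pose from where the row before left it, along the tool's axes as they then stand; what a row does not reach is not made up. A row lasts 1/8 s, in which the tool goes at most 62.5 mm and 10.7 degrees, less where a joint would pass 70% of its speed; a pose out of reach is approached as far as the arm can. A call with a gripper value outside its range is refused whole. The fingers move at their own pace and stop on an object; FORCE is the grip in N (left out, the last holds). Time passes only in rows, so rows that do not move let the fingers close. It gives the time, the measured TCP pose, the force, the opening and the grip force at its end, in the units of the state.
- robot.get_obs(): the state, without advancing time (a new reading comes with each control period).
- robot.camera(name): name is "side" or "top" or "wrist"; returns the picture (480x640x3 uint8, blue, green, red); there is no depth.
- robot.camera_model(name): a dict with "fx", "fy", "cx", "cy" (pixels), "R" (3x3) and "t" (3): a world point X has camera coordinates R X + t; the wrist camera has in their place "tool_from_camera" (4x4, takes a point from camera to tool coordinates, whose origin is the TCP and whose axes are the flange's). Camera axes: x right, y down, z forward; pixel columns grow to the right and rows downward; lengths in m; the calibration is good to about 2 mm. The wrist camera is an equidistant fisheye: a pixel r from the principal point sees the ray r / f radians off the axis. A picture is of the moment at which its call begins: read the wrist's pose just before it. camera_model takes no time and is no camera call.
- robot.hand_in(): hands the job in; it is judged then, once.
Trained networks look in the newest picture that a camera, given by its name, has taken for a name from the list of things; names that differ only in an ending like _2 or _b are one class to them, and where a whole thing is asked for, a point or a joint stands for the part that bears it (a point fixed in the world has none). Each returns a list of dicts, best first, with "conf" (0 to 1); they miss things now and then, are a little off and sometimes report something else, mostly with a low value. They report only what shows in the picture. A call takes as long as a camera call. They do not tell look-alikes from the thing itself.
- robot.look_for(camera, label): "extent" ([centre column, centre row, width, height] in pixels, round what is visible of it).
- robot.outline_of(camera, label): "region" (480x640 bool, what is visible of it) and "extent" ([centre column, centre row, width, height] in pixels, round what is visible of it).
The state is a dict: "time": time; "q": joint angles; "joint_velocities": joint speeds; "joint_torque": joint torques, N m; "position": TCP position; "tool_rot": TCP orientation; "ft_force": force on the tool from outside, world axes, zero at the start; "moment": the same for the moment, N m; "grip_width": finger opening in m; "grip_force": force on a finger pad.
Only numpy, scipy, OpenCV 4.12 (cv2) and the standard library are available. Lean on these libraries where they do the work, as an engineer would, in place of code of your own. Each camera call takes 0.05 s, during which the arm holds its last target. There are 200 camera calls.

### The job

The steel T-hook is caught crosswise in the slotted lashing plate on the workbench. With the plate left standing on the bench, twist the hook in line with the slot and lift it out; put the hook in the small grey box, then stand the plate on its feet in the large grey box.

Things in the scene. Friction and masses are not known exactly. Their poses are not given: they have to be found in the camera images.
- hook_mid (a point): Centre of the loose steel T-hook, 0.18 kg, 96 mm tall, 12 mm thick along y, standing on the bench, stem up through the plate's slot. Origin 48 mm above its underside, z up. Foot bar 46 mm along x, 18 mm high at its tips; stem 12 mm thick; flat eye on top, 32 mm along x, 62 to 96 mm above the underside: grip it across y. At the start x is 60 to 120 degrees off the slot: the foot catches below it.
- plate_mid (a point): Centre of the loose steel plate, 0.35 kg: a bridge 38 mm high, 116 mm along x with its feet, 58 mm wide along y. Origin 19 mm above its underside, z up. Its 8 mm thick top (30 to 38 mm up) has a slot through its middle, 64 mm along x, 26 mm along y. Legs only at the x ends; the long sides are open, so the top can be gripped across its 58 mm width.
- small_box: The small, square, open grey box, fixed to the bench: 120 x 120 mm outside, 32 mm high, walls and floor 4 mm thick. Origin at the centre of its underside, z up, x and y along its sides.
- large_box: The large, oblong, open grey box, fixed to the bench: 172 mm along x, 146 mm along y outside, 32 mm high, walls and floor 4 mm thick. Origin at the centre of its underside, z up. It and the small box may stand left or right.
Mind the look-alikes: they are no part of the job. What is shaped like the part that bears plate_mid but orange is not meant.

How it is judged:
By the outcome, as a careful person would: the job done as asked, in the order asked, and still so for the second after the job is handed in, with the robot touching nothing.
It also fails if it takes over 54 s, if anything falls off the work surface, if the arm or the gripper's body presses on something with over 40 N, if the wrist force passes 120 N, or if a joint passes its speed limit or range.

## Working session

There is one attempt and no reset: what is moved stays moved. The work goes in short steps, Python scripts to look and compute and a shell command to move; the robot and the scene stay as the last step left them, time stands still between calls to the robot, and variables do not carry over. Pictures are saved under pics/ and viewed, at most 10 in all, crops included, and the job is handed in when it is done.

```bash
mkdir -p pics; ls
cat > h.py <<'E'
import numpy as np,cv2
from rig import robot
from scipy.spatial.transform import Rotation as Rn
def ray(cam,u,v,obs=None):
    m=robot.camera_model(cam)
    if cam=='wrist':
        o=obs; a=(u-m['cx'])/m['fx'];b=(v-m['cy'])/m['fy'];r=np.hypot(a,b)+1e-12
        d=np.array([np.sin(r)*a/r,np.sin(r)*b/r,np.cos(r)])
        T=np.array(m['tool_from_camera']);R=Rn.from_quat(o['tool_rot']).as_matrix()
        return R@T[:3,3]+np.array(o['position']),R@T[:3,:3]@d
    R=np.array(m['R']);t=np.array(m['t'])
    d=np.array([(u-m['cx'])/m['fx'],(v-m['cy'])/m['fy'],1])
    return -R.T@t,R.T@d
def atz(cam,u,v,z,obs=None):
    c,d=ray(cam,u,v,obs);return c+d*(z-c[2])/d[2]
E
python3 - <<'E'
from h import *
o=robot.get_obs();print(o['time'],o['position'],o['tool_rot'],robot.tcp_to_tips)
for c in ('top','side','wrist'):
    cv2.imwrite(f'pics/{c}0.png',robot.camera(c))
    for l in ('hook_mid','plate_mid','small_box','large_box'):
        for d in robot.look_for(c,l)[:4]: print(c,l,round(d['conf'],2),np.round(d['extent']),np.round(atz(c,d['extent'][0],d['extent'][1],{'hook_mid':.09,'plate_mid':.038}.get(l,.032),o),3))
E
```

```text
pics
0.0 [0.22257085 0.58328661 0.24357184] [ 1.81391642e-01  9.83410338e-01 -1.01745421e-03 -3.79513081e-04] 0.022
top hook_mid 0.46 [314. 219.  10.  22.] [ 0.529 -0.025  0.09 ]
top plate_mid 0.85 [314. 223.  24.  42.] [ 0.527 -0.025  0.038]
top plate_mid 0.76 [462. 285.  43.  37.] [ 0.372 -0.418  0.038]
top small_box 0.8 [416. 235.  42.  47.] [ 0.501 -0.298  0.032]
top large_box 0.59 [203. 242.  66.  70.] [0.47  0.275 0.032]
side hook_mid 0.56 [293. 248.  17.  39.] [0.533 0.057 0.09 ]
side plate_mid 0.92 [296. 257.  46.  27.] [0.53  0.007 0.038]
side plate_mid 0.78 [359. 192.  34.  30.] [ 0.37  -0.348  0.038]
side small_box 0.84 [311. 209.  46.  31.] [ 0.504 -0.252  0.032]
side large_box 0.56 [317. 343. 101.  70.] [0.475 0.309 0.032]
side large_box 0.34 [296. 258.  51.  30.] [0.531 0.004 0.032]
```

Run:
```python
import cv2,numpy as np
a=cv2.imread('pics/top0.png')[180:320,150:510];b=cv2.imread('pics/side0.png')[170:390,230:430]
a=cv2.resize(a,None,fx=2.2,fy=2.2,interpolation=cv2.INTER_CUBIC)
b=cv2.resize(b,None,fx=1.3,fy=1.3,interpolation=cv2.INTER_CUBIC)
c=np.zeros((600,800,3),np.uint8);c[:a.shape[0],:a.shape[1]]=a[:, :800];c[308:308+b.shape[0],:b.shape[1]]=b
w=cv2.resize(cv2.imread('pics/wrist0.png'),(373,280));c[310:590,400:773]=w
cv2.imwrite('pics/v1.png',c)
```

```text
(no output)
```

View pics/v1.png

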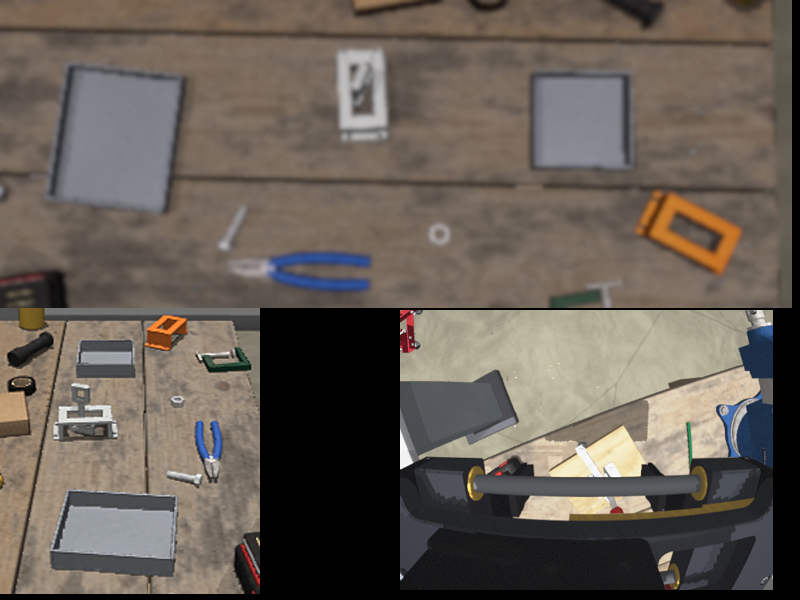

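The steel plate with the hook is at top-image (314,223). The plate at (462,285) is the orange look-alike, so it is not meant. The large box is on the left at (203,242) and the small box on the right at (416,235).

```bash
cat >> h.py <<'E'
def tool_shift(target,o=None):
    o=o or robot.get_obs();R=Rn.from_quat(o['tool_rot']).as_matrix()
    y=R[:2,1];print('t',round(o['time'],2),'pos',np.round(o['position'],4),'yaw_toolY',round(np.degrees(np.arctan2(y[1],y[0])),2),'q6',round(o['q'][5],3),'w',round(o['grip_width'],4),'tilt',np.round(R[:2,2],4))
    s=R.T@(np.array(target)-o['position']);print('shift mm',np.round(s*1000,1));return s
E
python3 - <<'E'
from h import *
print(np.round(robot.camera_model('wrist')['tool_from_camera'],3),robot.camera_model('wrist')['fx'])
tool_shift([.53,-.025,.25])
E
```

```text
[[ 0.001 -0.971 -0.24   0.066]
 [ 1.     0.001  0.001 -0.   ]
 [-0.001 -0.24   0.971 -0.14 ]
 [ 0.     0.     0.     1.   ]] 371.64829954431775
t 0.75 pos [0.2229 0.5839 0.2446] yaw_toolY 69.1 q6 -0.179 w 0.0872 tilt [0. 0.]
shift mm [-504.1 -459.2   -5.4]
```

```bash
python3 -m jog '[0.087,-0.042,-0.0383,0,0,0.087,-0.042,-0.0383,0,0,0.087,-0.042,-0.0383,0,0,0.087,-0.042,-0.0383,0,0,0.087,-0.042,-0.0383,0,0,0.087,-0.042,-0.0383,0,0,0.087,-0.042,-0.0383,0,0,0.087,-0.042,-0.0383,0,0,0.087,-0.042,-0.0383,0,0,0.087,-0.042,-0.0383,0,0,0.087,-0.042,-0.0383,0,0,0.087,-0.042,-0.0383,0,0,0.087,0,0,0,1,0.087,0,0,0,1,0.087,0,0,0,1,0.087,0,0,0,1,0.087,0,0,0,1,0.087,0,0,0,1,0.087,0,0,0,0.9,0.087,0,0,0,0]'
python3 - <<'E'
from h import *
o=robot.get_obs();tool_shift([.53,-.025,.25],o)
im=robot.camera('wrist');cv2.imwrite('pics/w1.png',im);np.savez('w1.npz',p=o['position'],r=o['tool_rot'])
for l,z in (('hook_mid',.09),('plate_mid',.038),('small_box',.032),('large_box',.032)):
    for d in robot.outline_of('wrist',l)[:3]:
        g=d['region'].astype(np.uint8);v,u=np.nonzero(g)
        box=cv2.minAreaRect(np.c_[u,v].astype(np.float32));P=cv2.boxPoints(box)
        print(l,round(d['conf'],2),np.round(d['extent']),len(u));print(np.round([atz('wrist',*q,z,o)[:2] for q in P],4).tolist())
E
```

```text
time: 3.25
position: [0.5299, -0.0253, 0.2447]
tool_rot: [0.706, 0.708, 0.0, 0.0]
ft_force: [0.3, -0.3, 0.8]
grip_width: 0.0868
grip_force: 0.0
t 3.25 pos [ 0.5299 -0.0253  0.2447] yaw_toolY 0.21 q6 -0.262 w 0.0868 tilt [ 0.0002 -0.0001]
shift mm [ 0.3  0.1 -5.3]
hook_mid 0.61 [334. 213.  46.  41.] 1210
[[0.5145, -0.0199], [0.5223, 0.0036], [0.5615, -0.0092], [0.5542, -0.0332]]
plate_mid 0.81 [328. 206. 112.  68.] 4541
[[0.4797, 0.0055], [0.5842, 0.0139], [0.5908, -0.0464], [0.4828, -0.0552]]
```

View pics/w1.png

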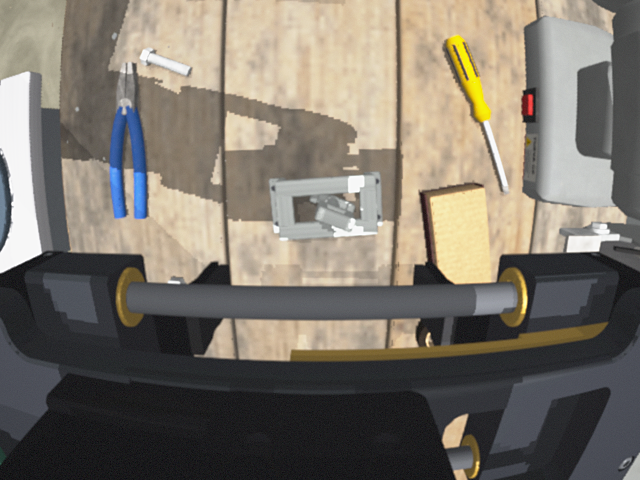

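The wrist view shows the steel plate at about (328,206), with its long axis nearly along image x. The hook's eye is tilted at about (335,213). I'll enlarge it.

Run:
```python
import cv2
a=cv2.imread('pics/w1.png')[160:250,260:395]
cv2.imwrite('pics/v2.png',cv2.resize(a,None,fx=5.9,fy=5.9,interpolation=cv2.INTER_CUBIC))
```

```text
(no output)
```

View pics/v2.png

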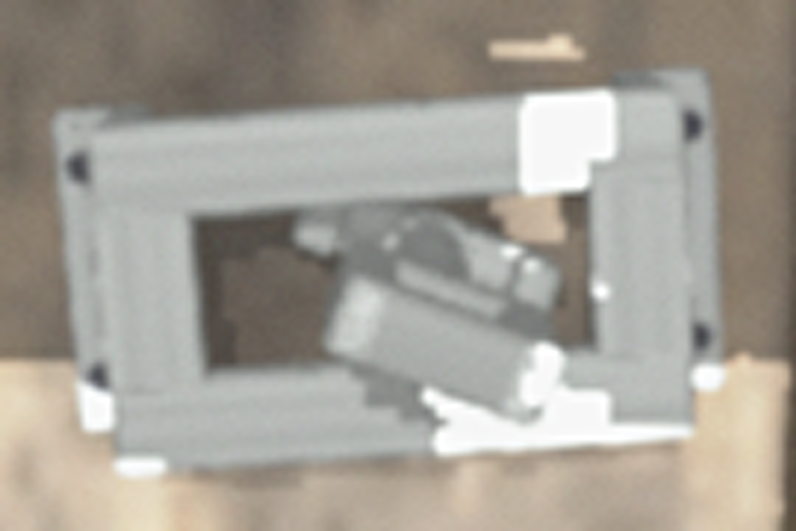

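```bash
python3 -m jog '[0.087,-0.03,0,0.03,0,0.087,-0.025,0,0.03,0,0.087,0,0,0,0]'
python3 - <<'E'
from h import *
o=robot.get_obs()
im=robot.camera('wrist');cv2.imwrite('pics/w2.png',im);np.savez('w2.npz',p=o['position'],r=o['tool_rot'])
d=robot.look_for('wrist','plate_mid');print(d)
e=d[0]['extent'];u,v=int(e[0]),int(e[1])
a=im[max(v-60,0):v+60,max(u-80,0):u+80];a=cv2.resize(a,(600,450),interpolation=cv2.INTER_CUBIC)
print(max(u-80,0),max(v-60,0))
b=cv2.imread('pics/side0.png')[220:280,265:330];b=cv2.resize(b,(325,300),interpolation=cv2.INTER_CUBIC)
b=b[:,60:260]
c=np.zeros((450,800,3),np.uint8);c[:a.shape[0],:600]=a;c[:300,600:]=b
cv2.imwrite('pics/v3.png',c)
E
```

```text
time: 3.88
position: [0.5287, -0.0811, 0.1826]
tool_rot: [0.707, 0.707, -0.001, -0.002]
ft_force: [-0.6, 1.0, 0.5]
grip_width: 0.0869
grip_force: 0.0
[{'extent': [329.1, 152.2, 134.8, 79.3], 'conf': 0.63}]
249 92
```

View pics/v3.png

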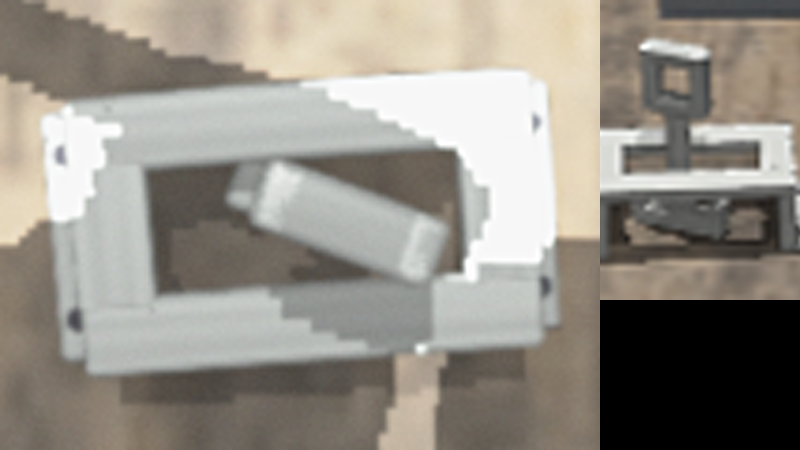

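Run:
```python
from h import *
for n,off,s,eye,slot in (('w1',(260,160),5.9,[(340,315),(548,383)],[(192,215),(590,192),(600,350),(205,375)]),('w2',(249,92),3.75,[(262,192),(430,253)],[(145,170),(455,150),(465,275),(153,297)])):
    f=np.load(n+'.npz');o=dict(position=f['p'],tool_rot=f['r'])
    E=np.array([atz('wrist',off[0]+a/s,off[1]+b/s,.096,o)[:2] for a,b in eye])
    S=np.array([atz('wrist',off[0]+a/s,off[1]+b/s,.038,o)[:2] for a,b in slot])
    d=E[1]-E[0];print(n,'eye',E.mean(0).round(4),'len',np.linalg.norm(d).round(4),'yaw',np.degrees(np.arctan2(d[1],d[0])).round(1))
    d=S[1]+S[2]-S[0]-S[3];w=S[0]+S[1]-S[2]-S[3];print('slot',S.mean(0).round(4),'len',(np.linalg.norm(d)/2).round(4),(np.linalg.norm(w)/2).round(4),'yaw',np.degrees(np.arctan2(d[1],d[0])).round(1))
tool_shift([.5385,-.019,.2])
```

```text
w1 eye [ 0.5406 -0.0209] len 0.0296 yaw -18.1
slot [ 0.5351 -0.0223] len 0.064 0.0261 yaw 3.8
w2 eye [ 0.5399 -0.0214] len 0.029 yaw -19.6
slot [ 0.5343 -0.0227] len 0.0635 0.0259 yaw 4.2
t 3.98 pos [ 0.53   -0.0801  0.1847] yaw_toolY 0.08 q6 -0.361 w 0.0874 tilt [-0.0002  0.0006]
shift mm [ 61.1   8.6 -15.2]
```

```bash
python3 -m jog '[0.06,0.059,0.01,0,0,0.06,0,0,0,-1,0.06,0,0,0,-1,0.06,0,0,0,-1,0.06,0,0,0,-1,0.06,0,0,0,-1,0.06,0,0,0,-1,0.06,0,0,0,-1,0.06,0,0,0,-0.1,0.06,0,0,0,0]' 15
python3 - <<'E'
from h import *
tool_shift([.540,-.0212,.082])
E
```

```text
time: 5.22
position: [0.5401, -0.0207, 0.1854]
tool_rot: [0.165, 0.986, 0.0, 0.001]
ft_force: [-0.2, 0.8, -0.7]
grip_width: 0.0599
grip_force: 0.0
t 5.22 pos [ 0.5401 -0.0207  0.1854] yaw_toolY 71.02 q6 -1.485 w 0.0599 tilt [ 0.0014 -0.0002]
shift mm [ 1.000e-01 -5.000e-01  1.034e+02]
```

```bash
python3 -m jog '[0.06,0,0,0.04,0,0.06,0,0,0.04,0,0.06,0,0,0.0235,0,0.06,0,0,0,0,0.005,0,0,0,0,0.005,0,0,0,0,0.005,0,0,0,0,0.005,0,0,0,0,0.005,0,0,0,0]' 25
python3 - <<'E'
from h import *
o=robot.get_obs();tool_shift([.540,-.0212,.082],o);print(o['grip_force'])
E
```

```text
time: 6.35
position: [0.5399, -0.0213, 0.0813]
tool_rot: [0.164, 0.986, -0.0, 0.0]
ft_force: [0.5, -0.1, 0.1]
grip_width: 0.0179
grip_force: 0.0
t 6.35 pos [ 0.5399 -0.0213  0.0813] yaw_toolY 71.1 q6 -1.487 w 0.0179 tilt [ 0.0004 -0.0001]
shift mm [-0.1  0.1 -0.7]
0.0
```

```bash
python3 -m jog '[0.005,0,0,0,0,0.005,0,0,0,0,0.005,0,0,0,0,0.005,0,0,0,-0.8,0.005,0,0,0,-0.8,0.005,0,0,0,-0.7,0.005,-0.005,0,0,0,0.005,0,0,0,0]' 25
python3 - <<'E'
from h import *
o=robot.get_obs();tool_shift([.5348,-.0225,.082],o);print(o['grip_force'])
im=robot.camera('wrist');cv2.imwrite('pics/w3.png',im);np.savez('w3.npz',p=o['position'],r=o['tool_rot'])
robot.camera('top')
for d in robot.outline_of('wrist','plate_mid')[:2]: print('w',d['extent'],d['conf'])
b=robot.camera('side')[210:290,255:340]
c=np.zeros((600,800,3),np.uint8);c[:480,:420]=im[:,110:530];c[:400,420:]=cv2.resize(b,(380,400),interpolation=cv2.INTER_CUBIC)
cv2.imwrite('pics/v4.png',c)
E
```

```text
time: 7.35
position: [0.5434, -0.0208, 0.0813]
tool_rot: [-0.035, 0.999, 0.0, -0.002]
ft_force: [-3.1, -0.5, 6.6]
grip_width: 0.0117
grip_force: 25.0
t 7.35 pos [ 0.5434 -0.0208  0.0813] yaw_toolY 94.04 q6 -1.884 w 0.0117 tilt [-0.0035  0.0003]
shift mm [ 8.7 -1.1 -0.6]
24.994118868817168
w [320.1, 210.3, 116.4, 137.4] 0.79
```

View pics/v4.png

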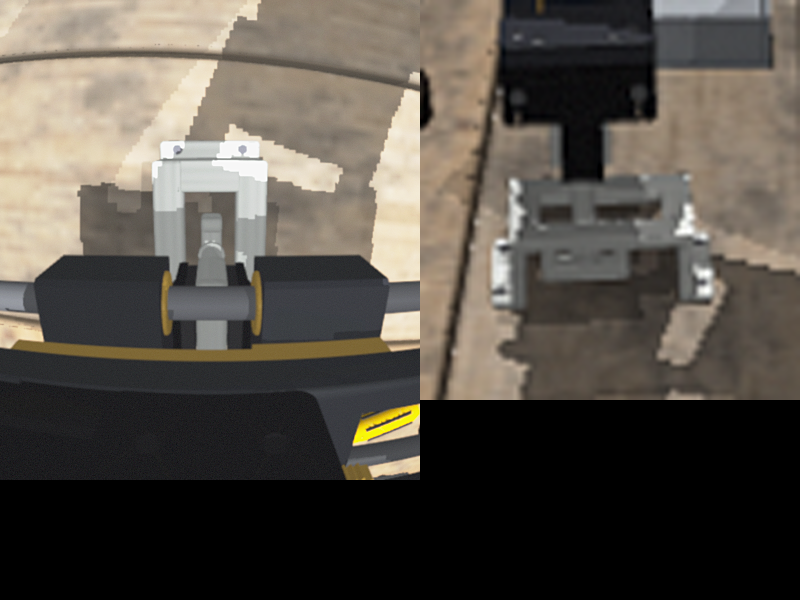

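The hook is gripped and lies in line with the slot: in the wrist view the foot tip is at (210,215), between slot edges 180 and 236. I shifted it the wrong way along the slot, so I'll recentre it.

```bash
python3 -m jog '[0.005,0.004,0,0,0,0.005,0.004,-0.001,0,0,0.005,0,0,0,0]' 25
python3 - <<'E'
from h import *
f=np.load('w3.npz');o=dict(position=f['p'],tool_rot=f['r'])
print('slot far edge',[atz('wrist',u+110,192,.038,o).round(4)[:2] for u in (180,236)],'foot tip',atz('wrist',320,213,.015,o).round(4))
o=robot.get_obs();tool_shift([.5348,-.0225,.082],o);print(o['ft_force'],o['moment'])
E
```

```text
time: 7.92
position: [0.5372, -0.0227, 0.0811]
tool_rot: [-0.035, 0.999, -0.0, 0.0]
ft_force: [1.3, -0.4, 1.8]
grip_width: 0.012
grip_force: 25.0
slot far edge [array([ 0.5034, -0.0393]), array([ 0.5014, -0.0114])] foot tip [ 0.5174 -0.0233  0.015 ]
t 7.92 pos [ 0.5372 -0.0227  0.0811] yaw_toolY 94.07 q6 -1.892 w 0.012 tilt [ 0.0009 -0.0002]
shift mm [ 2.4  0.4 -0.9]
[ 1.33074468 -0.38442447  1.80340708] [ 0.01293724 -0.18823809 -0.01616712]
```

```bash
python3 -m jog '[0.005,0.0024,0,0,0,0.005,0,0,-0.012,0,0.005,0,0,-0.015,0,0.005,0,0,-0.015,0]' 25; python3 -m jog '[0.005,0,0,-0.02,0,0.005,0,0,-0.04,0,0.005,0,0,-0.04,0,0.005,0,0,0,0]'
python3 - <<'E'
from h import *
o=robot.get_obs();tool_shift([.5348,-.0225,.082],o);print(o['ft_force'])
im=robot.camera('wrist');t=robot.camera('top')
for c,l,z in (('top','plate_mid',.038),('top','small_box',.032),('top','large_box',.032)):
    for d in robot.outline_of(c,l)[:2]:
        v,u=np.nonzero(d['region']);hull=cv2.convexHull(np.array([atz(c,*q,z)[:2]*1000 for q in zip(u,v)],np.float32))
        print(l,round(d['conf'],2),d['extent'],cv2.minAreaRect(hull))
s=robot.camera('side')[150:400,220:420]
c=np.zeros((600,800,3),np.uint8);c[:480,:400]=im[:,120:520];c[:500,400:]=cv2.resize(s,(400,500));cv2.imwrite('pics/v5.png',c);cv2.imwrite('pics/t5.png',t)
E
```

```text
time: 8.43
position: [0.5344, -0.0226, 0.1242]
tool_rot: [-0.036, 0.999, -0.0, 0.0]
ft_force: [0.3, 0.2, -1.0]
grip_width: 0.0111
grip_force: 25.0
time: 8.93
position: [0.5366, -0.0231, 0.2272]
tool_rot: [-0.036, 0.999, -0.001, 0.004]
ft_force: [-0.2, -1.0, -2.7]
grip_width: 0.0118
grip_force: 25.0
t 8.93 pos [ 0.5366 -0.0231  0.2272] yaw_toolY 94.11 q6 -1.894 w 0.0118 tilt [ 0.0086 -0.0022]
shift mm [  3.    1.1 145.2]
[-0.24611624 -0.97789999 -2.718381  ]
plate_mid 0.88 [462.0, 285.9, 49.8, 39.8] ((374.7584228515625, -418.83477783203125), (116.95751190185547, 64.31867218017578), 64.28402709960938)
small_box 0.88 [416.0, 235.9, 44.4, 40.1] ((506.7285461425781, -295.0563049316406), (121.80194854736328, 125.07485961914062), 1.257209062576294)Traceback (most recent call last):
  File "<stdin>", line 6, in <module>
  File "h.py", line 15, in atz
    c,d=ray(cam,u,v,obs);return c+d*(z-c[2])/d[2]
        ~~~^^^^^^^^^^^^^
  File "h.py", line 5, in ray
    m=robot.camera_model(cam)
ValueError: time passes only in moves, steps and waits
```

```bash
sed -i 's/^def ray/import functools\ncm=functools.lru_cache()(robot.camera_model)\ndef ray/; s/m=robot.camera_model(cam)/m=cm(cam)/' h.py
python3 - <<'E'
from h import *
o=robot.get_obs();tool_shift([.505,-.296,.16],o)
im=robot.camera('wrist');t=robot.camera('top')
for c,l,z in (('top','plate_mid',.038),('top','small_box',.032),('top','large_box',.032),('wrist','plate_mid',.038)):
    for d in robot.outline_of(c,l)[:2]:
        v,u=np.nonzero(d['region']);hull=cv2.convexHull(np.array([atz(c,*q,z,o)[:2]*1000 for q in zip(u,v)],np.float32))
        print(c,l,round(d['conf'],2),np.round(d['extent']),cv2.minAreaRect(hull))
s=robot.camera('side')[150:400,220:420]
c=np.zeros((600,800,3),np.uint8);c[:480,:400]=im[:,120:520];c[:500,400:]=cv2.resize(s,(400,500));cv2.imwrite('pics/v5.png',c);cv2.imwrite('pics/t5.png',t)
E
```

```text
t 9.18 pos [ 0.5333 -0.0224  0.2217] yaw_toolY 94.1 q6 -1.894 w 0.0117 tilt [-0.0033  0.0009]
shift mm [  47.6 -271.    61.6]
top plate_mid 0.63 [464. 286.  50.  40.] ((375.0671691894531, -420.28338623046875), (114.25833129882812, 64.6109848022461), 63.780250549316406)
top small_box 0.96 [416. 236.  46.  48.] ((507.7030334472656, -292.4537353515625), (125.46770477294922, 123.45649719238281), 0.40539827942848206)
top large_box 0.93 [203. 242.  64.  69.] ((471.5013122558594, 276.3597717285156), (154.20211791992188, 175.07882690429688), 84.544677734375)
wrist plate_mid 0.75 [23. 70. 43. 64.] ((387.86785888671875, -384.34033203125), (100.18836212158203, 64.63471984863281), 63.710655212402344)
wrist plate_mid 0.73 [321. 210.  66. 108.] ((525.8057250976562, -22.507339477539062), (100.89553833007812, 57.8798828125), 4.480208873748779)
```

View pics/v5.png

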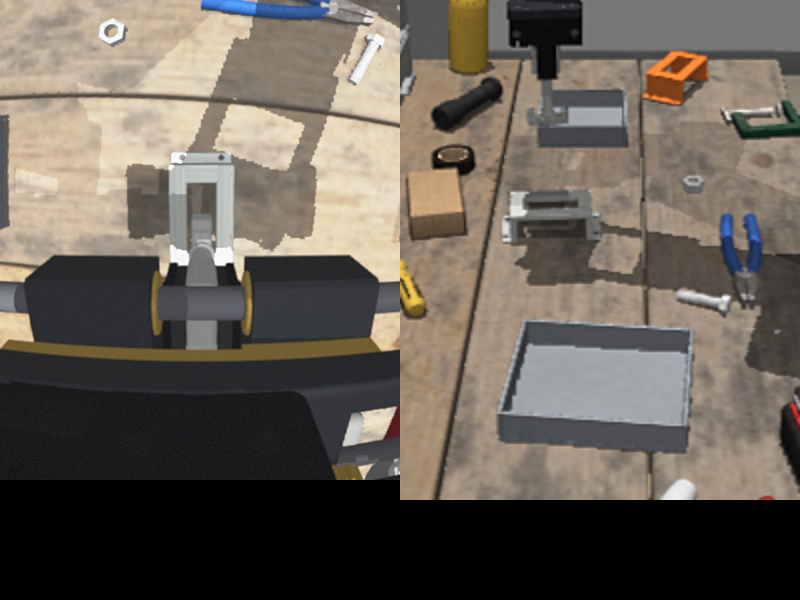

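```bash
python3 -m jog '[0.005,0.008,-0.045,0,0,0.005,0.008,-0.045,0,0,0.005,0.008,-0.045,0.01,0,0.005,0.008,-0.045,0.02,0,0.005,0.008,-0.045,0.02,0,0.005,0.007,-0.044,0.02,0,0.005,0,0,0,0]'
python3 - <<'E'
from h import *
o=robot.get_obs();tool_shift([.506,-.294,.0862],o)
im=robot.camera('wrist')
for c,l,z in (('wrist','small_box',.032),('wrist','hook_mid',.05)):
    for d in robot.outline_of(c,l)[:2]:
        v,u=np.nonzero(d['region']);hull=cv2.convexHull(np.array([atz(c,*q,z,o)[:2]*1000 for q in zip(u,v)],np.float32))
        print(c,l,round(d['conf'],2),np.round(d['extent']),cv2.minAreaRect(hull))
cv2.imwrite('pics/w6.png',im)
E
```

```text
time: 10.4
position: [0.5061, -0.2976, 0.1513]
tool_rot: [-0.034, 0.999, 0.0, -0.001]
ft_force: [0.1, 0.8, -0.9]
grip_width: 0.0118
grip_force: 25.0
t 10.4 pos [ 0.5061 -0.2976  0.1513] yaw_toolY 93.85 q6 -2.359 w 0.0118 tilt [-0.0011  0.0002]
shift mm [-0.2  3.6 65.1]
wrist small_box 0.75 [332. 215. 172. 133.] ((493.4045104980469, -293.6236877441406), (98.26231384277344, 121.02828979492188), 1.1098995208740234)
wrist hook_mid 0.75 [321. 283.  30. 140.] ((538.57421875, -295.5399169921875), (103.5842056274414, 22.488515853881836), 4.019705772399902)
```

View pics/w6.png

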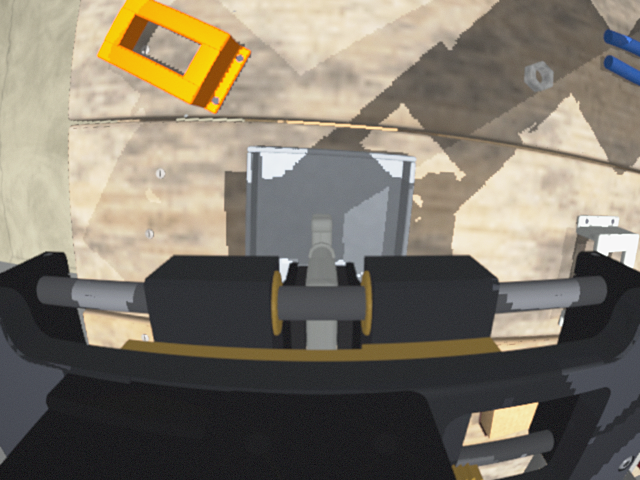

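The hook is over the small box, whose far edge is at row 150 and whose sides are at columns 247 and 413. I'll lower and release it.

```bash
python3 -m jog '[0.005,0,0.0036,0.03,0,0.005,0,0,0.02,0,0.005,0,0,0.01,0,0.005,0,0,0.0045,0,0.005,0,0,0,0]'; python3 -c "
from h import *
o=robot.get_obs();tool_shift([.506,-.294,.0852],o);print(o['ft_force'])"
```

```text
time: 11.18
position: [0.507, -0.2906, 0.089]
tool_rot: [-0.036, 0.999, -0.0, 0.0]
ft_force: [0.8, 0.7, -1.7]
grip_width: 0.0118
grip_force: 25.0
t 11.18 pos [ 0.507  -0.2906  0.089 ] yaw_toolY 94.13 q6 -2.355 w 0.0118 tilt [ 0.0006 -0.0005]
shift mm [ 1.2 -3.3  3.8]
[ 0.82717976  0.74347463 -1.66285595]
```

```bash
python3 -m jog '[0.005,0,0,0.0025,0,0.005,0,0,0.0015,0,0.005,0,0,0,0]'; python3 -c "
from h import *
o=robot.get_obs();tool_shift([.506,-.294,.0852],o);print(o['ft_force'])"
```

```text
time: 11.55
position: [0.5067, -0.291, 0.0852]
tool_rot: [-0.036, 0.999, -0.0, 0.0]
ft_force: [-1.8, -0.1, 3.1]
grip_width: 0.0117
grip_force: 25.0
t 11.55 pos [ 0.5067 -0.291   0.0852] yaw_toolY 94.09 q6 -2.355 w 0.0117 tilt [ 0.0006 -0.0007]
shift mm [ 0.9 -2.9  0. ]
[-1.81720314 -0.07641429  3.09257765]
```

```bash
python3 -m jog '[0.03,0,0,0,0,0.045,0,0,0,0,0.045,0,0,0,0,0.045,0,0,-0.02,0,0.045,0,0,-0.04,0,0.087,0,0,-0.06,0,0.087,0,0,0,0]'
python3 - <<'E'
from h import *
o=robot.get_obs();tool_shift([.5347,-.0225,.19],o)
t=robot.camera('side')
for d in robot.look_for('side','hook_mid'):print(d)
w=robot.camera('wrist')
c=np.zeros((480,800,3),np.uint8);c[:480,:480]=w[:,80:560];c[:320,480:]=cv2.resize(t[180:260,270:350],(320,320));cv2.imwrite('pics/v7.png',c)
E
```

```text
time: 12.42
position: [0.5093, -0.2929, 0.2096]
tool_rot: [-0.036, 0.999, -0.004, 0.004]
ft_force: [0.4, -1.2, -0.9]
grip_width: 0.0577
grip_force: 0.0
t 12.43 pos [ 0.5093 -0.2929  0.2096] yaw_toolY 94.11 q6 -2.355 w 0.0577 tilt [ 0.0088 -0.0076]
shift mm [-44.5 268.1  17.8]
{'extent': [311.6, 195.9, 13.9, 33.6], 'conf': 0.51}
{'extent': [294.5, 257.6, 50.8, 27.9], 'conf': 0.5}
```

View pics/v7.png

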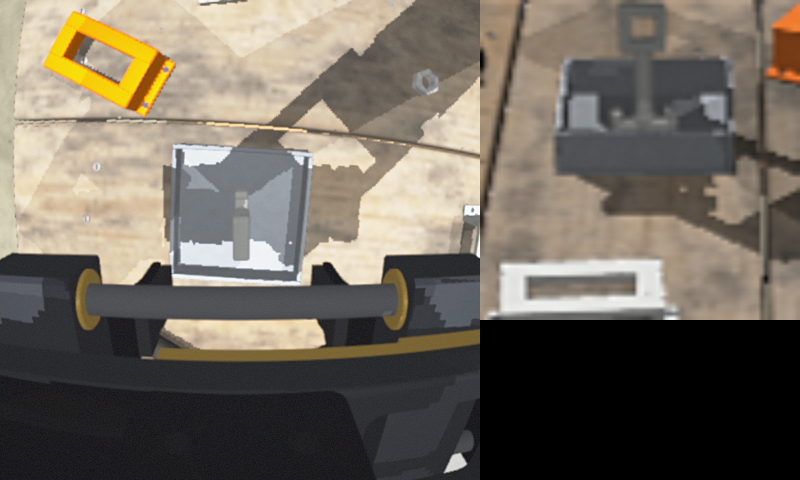

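The hook stands upright in the small box, at (240,220) in the wrist view and (642,70) in the side crop. Next is the plate.

```bash
python3 -m jog '[0.087,-0.0075,0.045,0,0,0.087,-0.0075,0.045,0,0,0.087,-0.0075,0.045,0,0,0.087,-0.0075,0.045,0,0,0.087,-0.007,0.044,0,0,0.087,-0.0075,0.044,0,0,0.087,0,0,0,0]'
python3 - <<'E'
from h import *
o=robot.get_obs();tool_shift([.5347,-.0225,.037],o)
im=robot.camera('wrist')
for d in robot.outline_of('wrist','plate_mid')[:2]:
        v,u=np.nonzero(d['region']);hull=cv2.convexHull(np.array([atz('wrist',*q,.038,o)[:2]*1000 for q in zip(u,v)],np.float32))
        print(round(d['conf'],2),np.round(d['extent']),cv2.minAreaRect(hull))
        g=np.array([atz('wrist',*q,.038,o)[:2] for q in zip(u,v)])
        for a,b in ((.48,.50),(.50,.52),(.52,.54),(.54,.56)):
            s=g[(g[:,0]>a)&(g[:,0]<b)]
            if len(s): print(a,s[:,1].min().round(4),s[:,1].max().round(4))
E
```

```text
time: 13.45
position: [0.5301, -0.0171, 0.2026]
tool_rot: [-0.038, 0.999, 0.001, -0.002]
ft_force: [-0.1, 0.1, 0.2]
grip_width: 0.0873
grip_force: 0.0
t 13.45 pos [ 0.5301 -0.0171  0.2026] yaw_toolY 94.35 q6 -1.89 w 0.0873 tilt [-0.0049  0.0017]
shift mm [ -4.9  -6.1 165.5]
0.65 [316. 217.  70. 123.] ((528.8349609375, -22.954891204833984), (107.74198150634766, 59.14474868774414), 5.297786235809326)
0.48 -0.0538 0.004
0.5 -0.0531 0.005
0.52 -0.0519 0.0068
0.54 -0.0504 0.0095
0.58 [16. 78. 29. 56.] ((394.13818359375, -363.44134521484375), (62.847755432128906, 55.290706634521484), 70.99771118164062)
```

```bash
python3 -m jog '[0.087,-0.003,-0.004,0.03,0,0.087,0,0,0.05,0,0.087,0,0,0.04,0,0.087,0,0,0.02,0,0.087,0,0,0,0]' 35; python3 -c "
from h import *
o=robot.get_obs();tool_shift([.5347,-.0225,.037],o)"
```

```text
time: 14.18
position: [0.5335, -0.0251, 0.0624]
tool_rot: [-0.035, 0.999, 0.001, -0.002]
ft_force: [0.8, 0.0, -0.0]
grip_width: 0.087
grip_force: 0.0
t 14.18 pos [ 0.5335 -0.0251  0.0624] yaw_toolY 93.98 q6 -1.896 w 0.087 tilt [-0.005   0.0011]
shift mm [-1.5  2.5 25.4]
```

```bash
python3 -m jog '[0.087,0,0.002,0.015,0,0.087,0,0,0.01,0,0.087,0,0,0,0,0.05,0,0,0,0,0.05,0,0,0,0,0.05,0,0,0,0,0.05,0,0,0,0]' 35; python3 -c "
from h import *
o=robot.get_obs();tool_shift([.5347,-.0225,.037],o);print(o['grip_force'])"
```

```text
time: 15.05
position: [0.5351, -0.022, 0.0398]
tool_rot: [-0.036, 0.999, -0.0, 0.0]
ft_force: [-0.9, 0.2, 1.1]
grip_width: 0.0578
grip_force: 35.0
t 15.05 pos [ 0.5351 -0.022   0.0398] yaw_toolY 94.11 q6 -1.892 w 0.0578 tilt [ 0.0005 -0.0002]
shift mm [ 0.4 -0.4  2.8]
35.00046908855438
```

```bash
python3 -m jog '[0.05,0,0,-0.02,0,0.05,0,0,-0.04,0,0.05,0,0,-0.05,0,0.05,0,0,0,0,0.05,0,0,0,0.5,0.05,0,0,0,0.45,0.05,0,0,0,0]'; python3 -c "
from h import *
o=robot.get_obs();tool_shift([.4715,.2764,.15],o);print(o['ft_force'])"
```

```text
time: 15.92
position: [0.5336, -0.0217, 0.1479]
tool_rot: [0.047, 0.999, 0.0, -0.002]
ft_force: [-0.5, 0.3, -2.2]
grip_width: 0.0578
grip_force: 35.0
t 15.93 pos [ 0.5336 -0.0217  0.1479] yaw_toolY 84.65 q6 -1.727 w 0.0578 tilt [-0.0036  0.0009]
shift mm [ 89.6 291.   -1.6]
[-0.5348464   0.26025013 -2.19137437]
```

```bash
python3 -m jog '[0.05,0.0128,0.0416,0,0,0.05,0.0128,0.0416,0,0,0.05,0.0128,0.0416,0,0,0.05,0.0128,0.0416,0,0,0.05,0.0128,0.0416,0,0,0.05,0.0128,0.0416,0,0,0.05,0.0128,0.0416,0,0,0.05,0,0,0,0]'
python3 - <<'E'
from h import *
o=robot.get_obs();tool_shift([.4715,.2764,.15],o);print(o['ft_force'])
im=robot.camera('wrist');s=robot.camera('side')
for c in ('wrist','side'):
  for d in robot.outline_of(c,'large_box')[:1]:
        v,u=np.nonzero(d['region']);g=np.array([atz(c,*q,.032,o)[:2]*1000 for q in zip(u,v)],np.float32)
        print(c,round(d['conf'],2),np.round(d['extent']),cv2.minAreaRect(cv2.convexHull(g)))
c=np.zeros((480,800,3),np.uint8);c[:480,:500]=im[:,70:570];c[:300,500:]=cv2.resize(s[250:400,240:390],(300,300));cv2.imwrite('pics/v8.png',c)
E
```

```text
time: 16.92
position: [0.4715, 0.2788, 0.1484]
tool_rot: [0.044, 0.999, -0.0, -0.001]
ft_force: [0.2, -0.5, -3.1]
grip_width: 0.0577
grip_force: 35.0
t 16.93 pos [0.4715 0.2788 0.1484] yaw_toolY 84.93 q6 -1.153 w 0.0577 tilt [-0.0018  0.    ]
shift mm [-0.2 -2.4 -1.6]
[ 0.2179616 -0.4651316 -3.1182173]
wrist 0.7 [324. 225. 206. 228.] ((470.3243408203125, 280.67584228515625), (145.51808166503906, 171.30421447753906), 84.83476257324219)
```

View pics/v8.png

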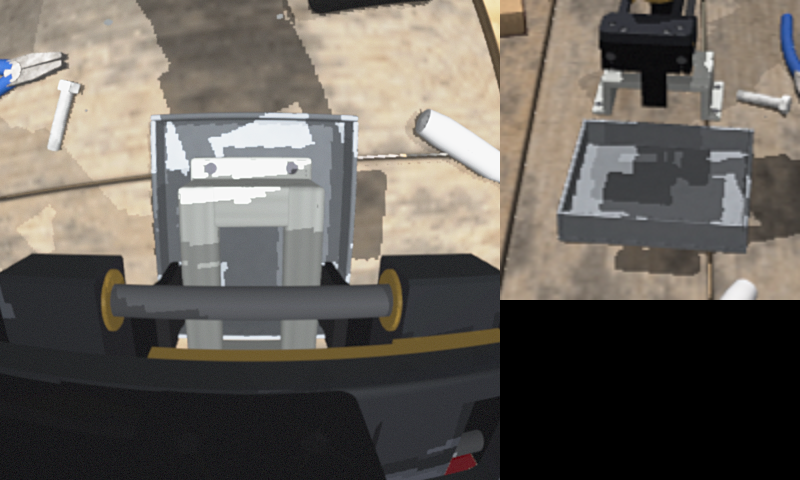

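The plate is centred over the large box and aligned with it (box centre 470,281 mm; TCP at 471,279). I'll lower it.

```bash
python3 -m jog '[0.05,0.001,0.0018,0.03,0,0.05,0,0,0.03,0,0.05,0,0,0.02,0,0.05,0,0,0.012,0,0.05,0,0,0.006,0,0.05,0,0,0.003,0,0.05,0,0,0,0]'; python3 -c "
from h import *
o=robot.get_obs();tool_shift([.4703,.2807,.0438],o);print(o['ft_force'])"
```

```text
time: 18.0
position: [0.4727, 0.2782, 0.049]
tool_rot: [0.047, 0.999, 0.0, 0.0]
ft_force: [-0.5, 0.3, -3.9]
grip_width: 0.0578
grip_force: 35.0
t 18.0 pos [0.4727 0.2782 0.049 ] yaw_toolY 84.6 q6 -1.148 w 0.0578 tilt [0.0008 0.0003]
shift mm [2.6 2.2 5.2]
[-0.46872543  0.33787576 -3.85440136]
```

```bash
python3 -m jog '[0.05,0.0025,0.002,0.002,0,0.05,0,0,0.002,0,0.05,0,0,0.001,0,0.05,0,0,0,0]'; python3 -c "
from h import *
o=robot.get_obs();tool_shift([.4703,.2807,.0438],o);print(o['ft_force'])"
```

```text
time: 18.5
position: [0.4699, 0.2806, 0.0438]
tool_rot: [0.047, 0.999, 0.0, -0.0]
ft_force: [-1.3, 0.5, -0.4]
grip_width: 0.0572
grip_force: 35.0
t 18.5 pos [0.4699 0.2806 0.0438] yaw_toolY 84.61 q6 -1.143 w 0.0572 tilt [-0.      0.0001]
shift mm [-0.4  0.2  0. ]
[-1.33396827  0.49269355 -0.44864019]
```

```bash
python3 -m jog '[0.075,0,0,0,0,0.075,0,0,0,0,0.075,0,0,0,0,0.075,0,0,-0.02,0,0.075,0,0,-0.04,0,0.075,0,0,-0.06,0,0.075,0,0,-0.05,0,0.075,0,0,0,0]'
python3 - <<'E'
from h import *
o=robot.get_obs();tool_shift([.4703,.2807,.25],o)
im=robot.camera('wrist');s=robot.camera('side')
c=np.zeros((600,800,3),np.uint8);c[:480,:500]=im[:,70:570];c[:600,500:]=cv2.resize(s[160:400,250:370],(300,600));cv2.imwrite('pics/v9.png',c)
E
```

```text
time: 19.5
position: [0.4727, 0.2814, 0.218]
tool_rot: [0.047, 0.999, 0.002, 0.005]
ft_force: [-0.5, 0.2, -0.7]
grip_width: 0.0748
grip_force: 0.0
t 19.5 pos [0.4727 0.2814 0.218 ] yaw_toolY 84.6 q6 -1.143 w 0.0748 tilt [0.0099 0.0034]
shift mm [  2.1  -0.8 -32. ]
```

View pics/v9.png

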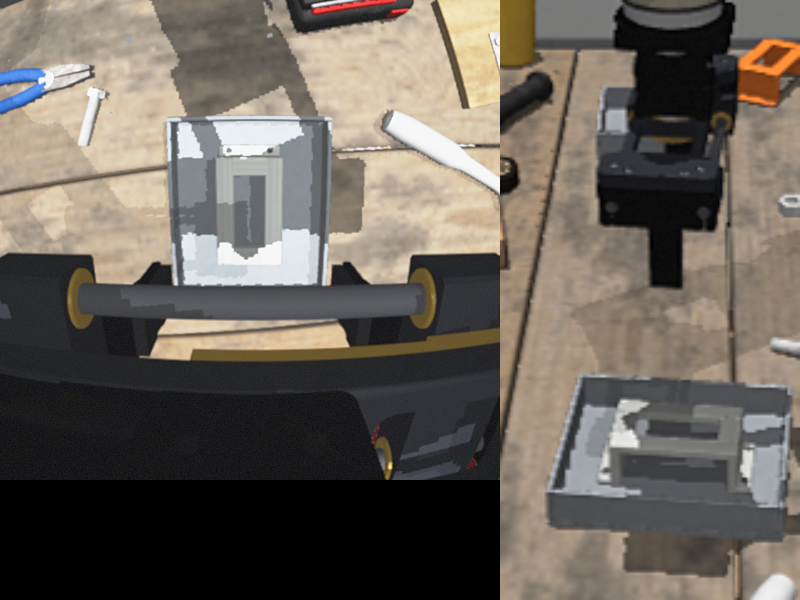

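The plate stands on its feet inside the large box, at (250,205) in the wrist view. The hook was already confirmed in the small box. The robot is clear of both, so I'm handing in.

```bash
python3 -m jog '[0.075,0,0,0,0,0.075,0,0,0,0,0.075,0,0,0,0]'; python3 -c "
from rig import robot
print(robot.hand_in())"
```

```text
time: 19.98
position: [0.4696, 0.2803, 0.2125]
tool_rot: [0.047, 0.999, -0.0, -0.001]
ft_force: [-0.0, -0.1, 0.7]
grip_width: 0.0754
grip_force: 0.0
the job is handed in; nothing more can be done
None
```

I twisted the hook about 23° into line with the slot, lifted it out and stood it in the small grey box, then set the plate on its feet in the large grey box; the job was handed in at about 20 s with the robot clear, no verdict came back, and the start angle I measured (about 23°) was less than the 60–120° stated.

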